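# Unhook a hand printing block from its dock and set it on the inking slab

### The arm

A 6-joint arm with a two-finger parallel gripper is mounted at the origin on the work surface. World frame = base frame: x ahead of the robot, y to its left, z up, the work surface at z = 0. Lengths are in m, angles in rad, forces in N, time in s.
With the tool pointing down it reaches from about 0.425 to 0.95 m from the base axis. Payload 3.5 kg.
Tool frame: the origin (TCP) lies midway between the tips of the shut fingers; the grasp point (between the pads) lies arm.grasp_offset behind it (arm.grasp_offset is the distance from the TCP to the grasp point, in m); z points along the fingers, y is the line along which they close (so a half turn about z gives the same grasp; the last joint's range is limited). The gripper opens to 85 mm and grips with 20 to 120 N. Pads are 22 mm wide; open, the fingers measure 114 mm over their backs; the gripper's body (76 mm by 85 mm) begins 54 mm behind the grasp point. The pads swing forward as they close: fully open they stand 13 mm farther back than shut.
Start: joints at [-1.321, 0.286, 1.577, -0, 1.279, -0.15], TCP at [0.263, -0.622, 0.231] pointing down, gripper open.
Joint ranges: [-2.77, 2.77], [-0.9, 2.22], [0.21, 2.48], [-1.53, 4.67], [0.24, 2.81], [-2.84, 2.84]. Speed limits (rad/s): [2.79, 2.79, 3.14, 3.14, 3.14, 3.14].

### API

Orientations are given as a 3x3 rotation matrix whose columns are the frame's x, y, z axes.
In Python, from station import readout, eyes, job, arm gives the robot as it stands.
- The arm moves only by the shell command python3 -m inch 'ROWS' [FORCE]. ROWS is JSON, a list that holds one entry, the list of rows, each a list of 7 numbers: the shift along the world's x, y, z normalised to -1 to 1, where 1 is 40 mm, then the turn, a rotation vector about the world's x, y, z normalised to -1 to 1, where 1 is 0.12 rad, then the opening, from -1 (shut) to 1 (fully open). A call has 1 to 10 rows; each row shifts and turns the commanded pose from where the row before left it; what a row does not reach is not made up. A row lasts 1/8 s, in which the tool goes at most 62.5 mm and 10.7 degrees, less where a joint would pass 70% of its speed; a pose out of reach is approached as far as the arm can. A call with a number of a shift or a turn outside -1 to 1 is refused whole. A call with a gripper value outside its range is refused whole. The fingers move at their own pace and stop on an object; FORCE is the grip in N (left out, the last holds). Time passes only in rows, so rows that do not move let the fingers close. It gives the time, the measured TCP pose, the force, the opening and the grip force at its end, in the units of the state.
- readout.read_state(): the state, without advancing time (a new reading comes with each control period).
- eyes.snapshot(name): name is "scene" or "top" or "wrist"; returns the picture (400x640x3 uint8, red, green, blue); there is no depth.
- eyes.camera_info(name): a dict with "fx", "fy", "cx", "cy" (pixels), "k1" (the pictures are not rectified: a ray, as slopes to the right and down, at radius r is drawn at 1 + k1 r^2 times it, then the intrinsics apply), "extrinsics" (4x4, takes a point from world to camera coordinates); the wrist camera has in their place "hand_eye" (4x4, takes a point from camera to tool coordinates, whose origin is the TCP and whose axes are the flange's). Camera axes: x right, y down, z forward; pixel columns grow to the right and rows downward; lengths in m; the calibration is good to about 2 mm. A picture is of the moment at which its call begins: read the wrist's pose just before it. camera_info takes no time and is no camera call.
- job.sign_off(): hands the job in; it is judged then, once.
The state is a dict: "clock": time; "joint_pos": joint angles; "joint_vel": joint speeds; "tau": joint torques, N m; "position": TCP position; "eef_rot": TCP orientation; "force": force on the tool from outside, world axes, zero at the start; "moment": the same for the moment, N m; "finger_gap": opening from 0.0 (shut) to 1.0 (fully open); "gripper_force": force on a finger pad.
Only numpy, scipy, OpenCV 4.12 (cv2) and the standard library are available. Lean on these libraries where they do the work, as an engineer would, in place of code of your own. Each camera call takes 0.05 s, during which the arm holds its last target. There are 200 camera calls.

### The job

Two hand printing blocks sit in the plywood dock, each with its steel tongue hooked under the keeper strip and its other end behind the raised lip. Take out the block with the long bar handle: do not pull it straight up against the strip, but tilt its lip end up until it clears the lip, draw it back so that the tongue comes out from under the strip, and set it down gently (do not drop it), rubber face down and lying flat in the middle of the marble inking slab. Leave the block with the round knob in the dock.

Things in the scene. Friction and masses are not known exactly. Their poses are not given: they have to be found in the camera images.
- bar_block: Printing block to move, 0.3 kg: pale wood, 110 (x) x 64 (y) x 26 mm, rubber underneath. Origin: centre of underside, z up. On top, centred, a dark bar handle 70 mm long (x), 20 mm wide (y), 26 to 66 mm above the underside: grip it from above across its width. At the middle of the +x end a steel tongue, 30 mm wide, sticks out 20 mm (x = 55 to 75 mm), 8 to 13 mm above the underside.
- knob_block: The other printing block, same block and tongue but with a round dark knob (38 mm across, up to 66 mm above the underside) instead of the bar. Origin: centre of underside. It stays in the dock. Both blocks lie flat on the dock's floor, axes parallel to the dock's, origin at dock x = -8 mm and y = +55 or -55 mm (either block in either bay).
- dock: Fixed plywood dock 160 (x) x 190 (y) mm, origin: centre of underside; floor at z = 10 mm; -x faces the robot. Lip at x = -77 to -69 mm, up to z = 30 (6 mm from the block). Steel strip at x = 52 to 80, z = 27 to 33, 5 mm from the block, 4 mm over the tongue (15 mm under it). Tilt about 15 deg (-x end up, on the block's lower +x edge), draw 30 mm to -x, then lift. Side guides 12 mm high.
- slab: Fixed inking slab, white marble, square 180 x 180 mm, 8 mm thick, flat on the table, nothing on it; origin: centre of its underside, z up.
There are look-alikes about, which are no part of the job. What is shaped like the bar_block but purple is not meant.

How it is judged:
On the way:
1. the bar-handled block is tilted up by more than 6 degrees while still at its place in the dock (angle between bar_block's own z axis and vertical above 0.105 rad and horizontal distance between bar_block and dock below 0.12 m and height (world z) of bar_block below 0.06 m), for 0.05 s.
At the end, for the whole second after the job is handed in: The bar-handled block lies at rest and released, rubber face down (within 10 degrees of flat) on the marble slab, its centre within 45 mm of the slab's centre, any way round; the knob block is still seated in its bay, within 15 mm of where it was (horizontal distance between bar_block and slab below 0.045 m and z of bar_block in the frame of slab between 0.004 and 0.013 m and angle between bar_block's own z axis and vertical below 0.17 rad and linear speed of bar_block below 0.02 m/s and distance of knob_block from where it was at the start of the episode below 0.015 m and angle between knob_block's own z axis and vertical below 0.1 rad); the robot touches nothing.
It fails at once if the bar-handled block is pulled straight up, still level, against the strip (over 10 N between block and dock while the block is more than 2.5 mm off the dock's floor and tilted less than 2 degrees) (contact force between bar_block and dock above 10 N and height (world z) of bar_block above 0.0125 m and angle between bar_block's own z axis and vertical below 0.035 rad).
It fails at once if the bar-handled block is dropped onto the slab (faster than 0.7 m/s within 35 mm of it) (linear speed of bar_block above 0.7 m/s and horizontal distance between bar_block and slab below 0.12 m and z of bar_block in the frame of slab below 0.043 m).
It fails at once if the knob block is taken out of the dock (distance of knob_block from where it was at the start of the episode above 0.04 m).
It also fails if it takes over 40 s, if anything falls off the work surface, if the arm or the gripper's body presses on something with over 40 N, if the wrist force passes 120 N, or if a joint passes its speed limit or range.

## Working session

There is one attempt and no reset: what is moved stays moved. The work goes in short steps, Python scripts to look and compute and a shell command to move; the robot and the scene stay as the last step left them, time stands still between calls to the robot, and variables do not carry over. Pictures are saved under pics/ and viewed, at most 10 in all, crops included, and the job is handed in when it is done.

```bash
mkdir -p pics
cat > h.py <<'E'
import numpy as np, cv2
from station import readout, eyes, job, arm
def save(n,f):
    im=eyes.snapshot(n); cv2.imwrite(f'pics/{f}.png',im[:,:,::-1]); return im
def ray(n,px,T=None):
    c=eyes.camera_info(n)
    K=np.array([[c['fx'],0,c['cx']],[0,c['fy'],c['cy']],[0,0,1.]])
    u=cv2.undistortPoints(np.array([[px]],float),K,np.array([c['k1'],0,0,0,0.]))[0,0]
    d=np.array([u[0],u[1],1])
    if 'extrinsics' in c: M=np.linalg.inv(np.array(c['extrinsics']))
    else: M=T@np.array(c['hand_eye'])
    return M[:3,3],M[:3,:3]@d
def onz(n,px,z,T=None):
    o,d=ray(n,px,T); return o+d*(z-o[2])/d[2]
def tcp():
    s=readout.read_state(); T=np.eye(4); T[:3,:3]=s['eef_rot']; T[:3,3]=s['position']; return T
E
python3 - <<'E'
from h import *
save('top','top0'); save('scene','scene0')
print(arm.grasp_offset, readout.read_state()); print(eyes.camera_info('top'))
E
```

```text
0.0187 {'clock': 0.1, 'joint_pos': array([-1.32097570e+00,  2.87119457e-01,  1.57803403e+00,  1.38591978e-05,
        1.27862837e+00, -1.50000082e-01]), 'joint_vel': array([-0.00047754, -0.00270452, -0.00274034, -0.00093191,  0.00033024,
        0.00036726]), 'tau': array([ 4.77474296e-04, -4.07295656e+01, -2.93698990e+01, -1.63217442e-04,
        3.43168584e-03,  4.62734451e-08]), 'position': array([ 0.26262582, -0.62116111,  0.2300554 ]), 'eef_rot': array([[ 9.21132448e-01,  3.89248936e-01, -5.28375624e-04],
       [ 3.89249146e-01, -9.21130061e-01,  2.12451837e-03],
       [ 3.40263846e-04, -2.16263257e-03, -9.99997604e-01]]), 'force': array([ 1.00790701, -0.48615474, -1.05626904]), 'moment': array([-0.06763425,  0.01764316,  0.0328758 ]), 'gripper_force': 0.0, 'finger_gap': 0.9988896982458864}
{'fx': 438.81933931038395, 'fy': 438.81933931038395, 'cx': 315.73058630929523, 'cy': 204.25010309726022, 'k1': -0.08307137966886036, 'extrinsics': array([[-0.02305582, -0.99933425,  0.02827507, -0.00855757],
       [-0.98764985,  0.01838386, -0.155595  ,  0.4940173 ],
       [ 0.1549716 , -0.03151324, -0.98741618,  0.85867985],
       [ 0.        ,  0.        ,  0.        ,  1.        ]])}
```

View pics/top0.png

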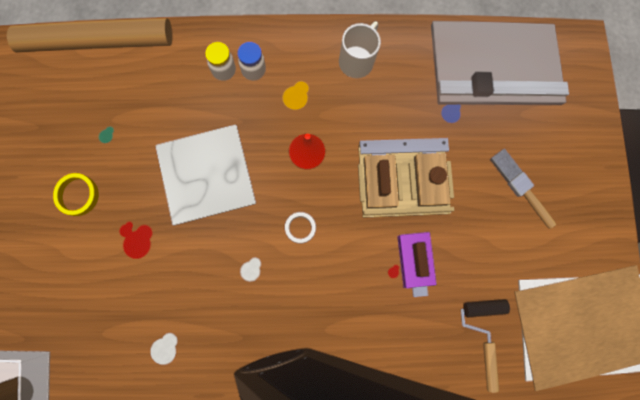

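View pics/scene0.png

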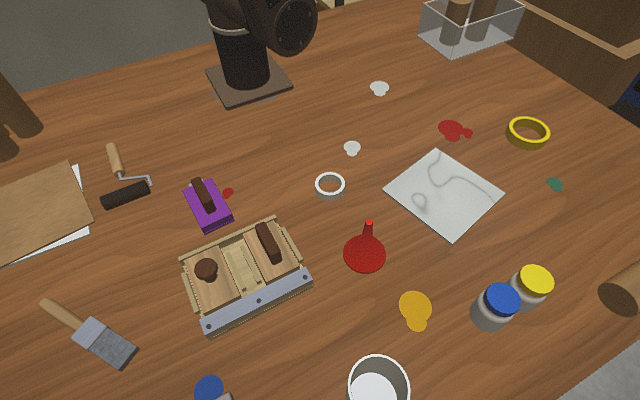

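The top view shows these candidates:
- Bar handle on pale wood at (384,178): the one I want.
- Round knob block at (437,176): stays in the dock.
- Purple bar block at (420,260): decoy.
- Black roller at (487,308): unrelated.

The slab is at (206,174). A red funnel at (307,150) stands between the dock and the slab.

```bash
cat > m.py <<'E'
from h import *
def rect(m):
    cs,_=cv2.findContours(m.astype(np.uint8),cv2.RETR_EXTERNAL,cv2.CHAIN_APPROX_NONE)
    return max(cs,key=cv2.contourArea)
def meas(n,m,z,off=(0,0)):
    c=rect(m).reshape(-1,2)+np.array(off)
    P=np.array([onz(n,p,z)[:2] for p in c],np.float32)
    return P,cv2.minAreaRect(P*1000)
if __name__=='__main__':
    im=eyes.snapshot('top').astype(int)
    s=im[115:235,145:265]; m=(s.min(2)>150)&(s.max(2)-s.min(2)<40)
    print('slab',meas('top',m,.008,(145,115))[1])
    s=im[150:210,368:400]; m=s.sum(2)<170
    print('handle',m.sum(),meas('top',m,.076,(368,150))[1])
    s=im[130:160,350:460]; m=(s[...,2]>s[...,0]-8)&(s.min(2)>100)
    print('strip',m.sum(),meas('top',m,.033,(350,130))[1])
    sc=eyes.snapshot('scene')
    s=sc[215:275,250:290].astype(int); m=s.sum(2)<170
    print('handle scene',m.sum(),meas('scene',m,.076,(250,215))[1])
    s=sc[140:250,375:515].astype(int); m=(s.min(2)>140)&(s.max(2)-s.min(2)<40)
    print('slab scene',m.sum(),meas('scene',m,.008,(375,140))[1])
    for p in [(366,219),(222,233)]: pass
    a=cv2.resize(im[130:225,345:465].astype(np.uint8),None,fx=3.3,fy=3.3); b=cv2.resize(sc[205:345,170:325],(a.shape[1],int(a.shape[1]*140/155)))
    h=max(a.shape[0],b.shape[0]); o=np.zeros((h,a.shape[1]*2,3),np.uint8); o[:a.shape[0],:a.shape[1]]=a; o[:b.shape[0],a.shape[1]:]=b
    cv2.imwrite('pics/crop.png',o[:,:,::-1])
    # funnel tip height: top ray vs scene ray
    o1,d1=ray('top',(307,136)); o2,d2=ray('scene',(369,221))
    A=np.c_[d1,-d2]; t=np.linalg.lstsq(A,o2-o1,rcond=None)[0]; print('funnel tip',o1+d1*t[0],o2+d2*t[1])
E
python3 m.py
```

```text
slab ((569.6879272460938, 216.43048095703125), (180.22386169433594, 180.3807373046875), 13.861722946166992)
handle 98 ((536.6516723632812, -146.53871154785156), (66.84725952148438, 17.550079345703125), 11.579504013061523)
strip 1105 ((616.2135009765625, -210.17501831054688), (30.666868209838867, 189.17466735839844), 1.5727990865707397)
handle scene 203 ((551.8171997070312, -159.73858642578125), (85.069091796875, 20.841663360595703), 1.4197794198989868)
slab scene 5942 ((569.1986694335938, 216.94171142578125), (179.40988159179688, 179.5944366455078), 13.820945739746094)
funnel tip [ 0.61569626 -0.00277188  0.11174765] [ 0.61564982 -0.00286033  0.11173407]
```

View pics/crop.png

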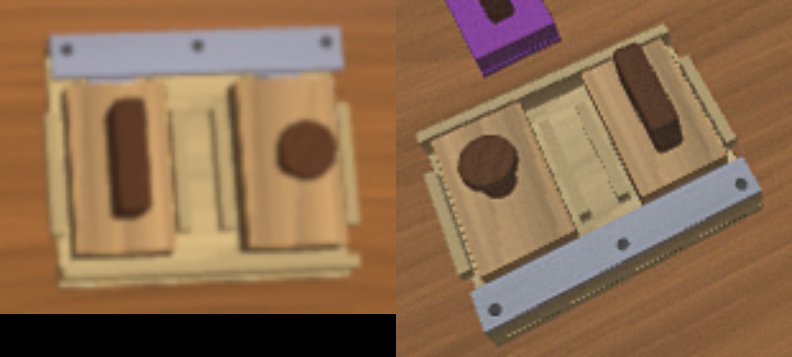

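The crop confirms it: the bar handle on wood is in the left (+y) bay and the knob is in the right one. The slab measures 180 x 180 and the strip 30 x 189, both matching the sizes given, and the dock yaw is about 1.6°. That puts the bar block near (0.541, -0.157). I'll move above it and refine the position with the wrist camera.

```bash
python3 -m inch '[[[0.6,0.95,0,0,0,-0.31,1],[0.6,0.95,0,0,0,-0.31,1],[0.6,0.95,0,0,0,-0.31,1],[0.6,0.95,0,0,0,-0.31,1],[0.6,0.95,0,0,0,-0.31,1],[0.6,0.95,0,0,0,-0.31,1],[0.6,0.95,0,0,0,-0.31,1],[0.6,0.95,0,0,0,-0.31,1],[0.6,0.95,0,0,0,-0.31,1],[0.6,0.95,0,0,0,-0.31,1]]]'
python3 -m inch '[[[0.6,0.7,0,0,0,0,1],[0.3,0.7,0,0,0,0,1],[0,0.7,0,0,0,0,1],[0,0,0,0,0,0,1],[0,0,0,0,0,0,1]]]'
python3 - <<'E'
from h import *
T=tcp(); im=save('wrist','w0'); print(T)
np.save('T0.npy',T)
E
```

```text
clock: 1.45
position: [0.5033, -0.2404, 0.2312]
eef_rot: [[1.0, 0.026, 0.0], [0.026, -1.0, -0.0], [0.0, 0.0, -1.0]]
force: [1.0, 0.4, 0.3]
finger_gap: 0.996
gripper_force: 0.0
clock: 2.08
position: [0.5387, -0.1581, 0.2313]
eef_rot: [[1.0, 0.028, -0.0], [0.028, -1.0, -0.0], [-0.0, 0.0, -1.0]]
force: [-0.8, -0.3, -0.4]
finger_gap: 1.0
gripper_force: 0.0
[[ 9.99611762e-01  2.78624829e-02 -8.01429510e-05  5.38678547e-01]
 [ 2.78624435e-02 -9.99611662e-01 -4.57205923e-04 -1.58131947e-01]
 [-9.28507207e-05  4.54795440e-04 -9.99999892e-01  2.31287247e-01]
 [ 0.00000000e+00  0.00000000e+00  0.00000000e+00  1.00000000e+00]]
```

View pics/w0.png

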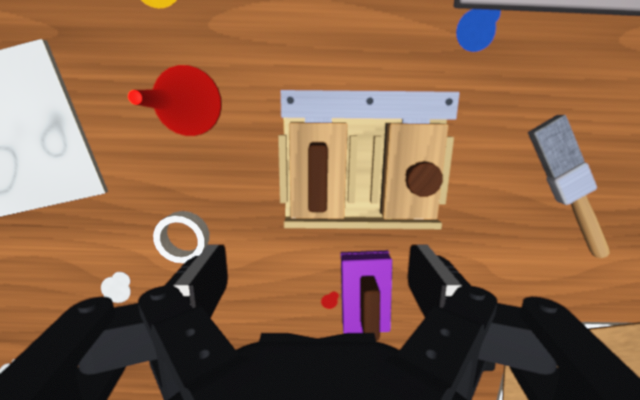

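The wrist view shows the bar handle at (317,177), the knob at (424,178), the strip along row 104 and the purple decoy at (368,300). I'll measure the handle top at z = 0.076.

Run:
```python
from h import *
from m import rect
im=cv2.imread('pics/w0.png')[:,:,::-1].astype(int); T=np.load('T0.npy')
def f(nm,x0,x1,y0,y1,fn,z):
    c=rect(fn(im[y0:y1,x0:x1])).reshape(-1,2)+[x0,y0]
    P=np.array([onz('wrist',p,z,T)[:2] for p in c],np.float32)*1000; print(nm,cv2.boundingRect(c.astype(np.int32)),cv2.minAreaRect(P))
dk=lambda s:s.sum(2)<210
f('handle',300,335,130,218,dk,.076); f('knob',400,448,150,205,dk,.076)
f('strip',270,470,80,125,lambda s:(s[...,2]>s[...,0]-5)&(s.min(2)>90),.033)
f('block',287,350,118,222,lambda s:(s[...,0]>150)&(s[...,0]-s[...,2]>35),.036)
```

```text
handle (309, 143, 18, 69) ((543.7349243164062, -158.2884521484375), (69.406005859375, 17.126108169555664), 1.1127678155899048)
knob (406, 162, 35, 34) ((545.794189453125, -263.92840576171875), (34.34367752075195, 34.083717346191406), 7.6739888191223145)
strip (281, 90, 178, 33) ((614.6709594726562, -211.86358642578125), (31.867843627929688, 189.7267608642578), 0.9450221061706543)
block (287, 118, 63, 101) ((544.238525390625, -158.91156005859375), (113.99175262451172, 72.82178497314453), 1.5057895183563232)
```

The handle is at (0.543, -0.158), 69 x 17 mm. The strip-derived position agrees to about 3 mm. Descending to TCP z of about 0.043 and gripping.

```bash
python3 -m inch '[[[0.08,0,-0.9,0,0,-0.05,1],[0,0,-0.9,0,0,0,1],[0,0,-0.9,0,0,0,1],[0,0,-0.9,0,0,0,1],[0,0,-0.6,0,0,0,1],[0,0,-0.5,0,0,0,1],[0,0,0,0,0,0,1],[0,0,0,0,0,0,1]]]' 80
python3 -m inch '[[[0,0,0,0,0,0,-1],[0,0,0,0,0,0,-1],[0,0,0,0,0,0,-1],[0,0,0,0,0,0,-1],[0,0,0,0,0,0,-1],[0,0,0,0,0,0,-1],[0,0,0,0,0,0,-1],[0,0,0,0,0,0,-1]]]' 80
```

```text
clock: 3.12
position: [0.5427, -0.1584, 0.0443]
eef_rot: [[1.0, 0.021, 0.002], [0.021, -1.0, -0.001], [0.002, 0.001, -1.0]]
force: [-0.0, -0.1, 0.8]
finger_gap: 0.999
gripper_force: 0.0
clock: 4.12
position: [0.5422, -0.1578, 0.0437]
eef_rot: [[1.0, 0.022, 0.0], [0.022, -1.0, -0.0], [0.0, 0.0, -1.0]]
force: [-1.7, 1.0, 4.4]
finger_gap: 0.218
gripper_force: 78.7
```

Gripped: the opening matches the 20 mm bar. Now I'll tilt about the lower +x edge to 0.30 rad. At that tilt the block's face would reach 7 mm at strip height with only a 5 mm gap, so I'm drawing back about 5 mm as it tilts.

```bash
python3 -m inch '[[[0.028,0,0.08,-0.01,0.5,0,-1],[0.032,0,0.077,-0.01,0.5,0,-1],[0,0,0,0,0,0,-1]]]'
python3 -m inch '[[[0.037,0,0.073,-0.01,0.5,0,-1],[0.042,0,0.069,-0.01,0.5,0,-1],[0.045,0,0.065,-0.01,0.5,0,-1],[0,0,0,0,0,0,-1],[0,0,0,0,0,0,-1]]]'
python3 -c "
from h import *
save('scene','s1')"
```

```text
clock: 4.5
position: [0.5456, -0.158, 0.0495]
eef_rot: [[0.993, 0.022, -0.117], [0.022, -1.0, -0.003], [-0.117, 0.001, -0.993]]
force: [1.5, -0.6, 1.0]
finger_gap: 0.217
gripper_force: 79.1
clock: 5.12
position: [0.5497, -0.1579, 0.0577]
eef_rot: [[0.956, 0.022, -0.292], [0.021, -1.0, -0.006], [-0.292, -0.0, -0.956]]
force: [2.2, 0.4, 0.9]
finger_gap: 0.224
gripper_force: 79.0
```

View pics/s1.png

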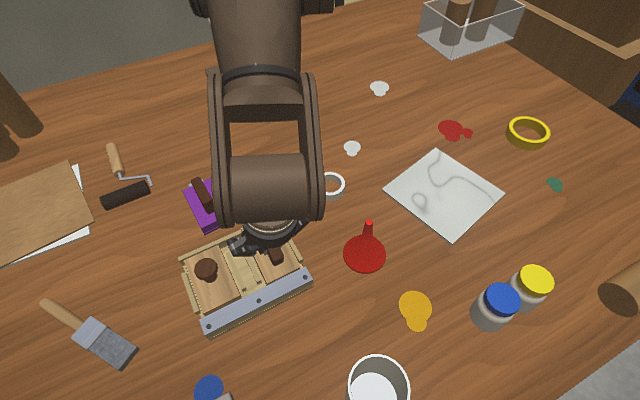

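The view shows the block tilted at the handle (275,255) with the knob block still seated at (206,270). Contact forces are under 3 N. Drawing back about 33 mm, then lifting.

```bash
python3 -m inch '[[[-0.2,-0.004,0.02,0,0,0,-1],[-0.2,-0.004,0.02,0,0,0,-1],[-0.2,-0.004,0.02,0,0,0,-1],[-0.22,-0.005,0.02,0,0,0,-1],[0,0,0,0,0,0,-1]]]'
python3 -m inch '[[[0,0,0.3,0,0,0,-1],[0,0,0.6,0,0,0,-1],[0,0,0.8,0,0,0,-1],[0,0,0.8,0,0,0,-1],[0,0,0.8,0,0,0,-1],[0,0,0.8,0,0,0,-1],[0,0,0,0,0,0,-1]]]'
python3 - <<'E'
from h import *
T=tcp(); save('wrist','w2'); np.save('T2.npy',T); a=save('scene','s2')
E
```

```text
clock: 5.8
position: [0.5154, -0.1582, 0.0607]
eef_rot: [[0.955, 0.021, -0.297], [0.021, -1.0, -0.005], [-0.297, -0.001, -0.955]]
force: [-1.1, -0.4, -4.3]
finger_gap: 0.218
gripper_force: 78.3
clock: 6.68
position: [0.5186, -0.1592, 0.2292]
eef_rot: [[0.957, 0.022, -0.288], [0.02, -1.0, -0.009], [-0.288, 0.003, -0.958]]
force: [0.2, 0.4, -4.5]
finger_gap: 0.223
gripper_force: 78.5
```

View pics/s2.png

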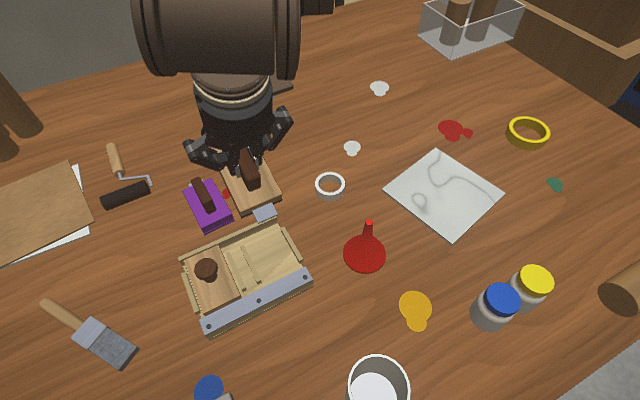

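The block is out of the dock and held at (248,170), and the knob block is still in place at (206,270). Leveling while carrying over the funnel (tip at 112 mm) to above the slab.

```bash
python3 -m inch '[[[0.12,0.94,0,0.015,-0.48,0,-1],[0.12,0.94,0,0.015,-0.48,0,-1],[0.12,0.94,0,0.015,-0.48,0,-1],[0.12,0.94,0,0.015,-0.48,0,-1],[0.12,0.94,0,0.015,-0.48,0,-1],[0.12,0.94,0,0,0,0,-1],[0.12,0.94,0,0,0,0,-1],[0.12,0.94,0,0,0,0,-1],[0.12,0.94,0,0,0,0,-1],[0.12,0.94,0,0,0,0,-1]]]'
python3 -m inch '[[[0,0,0,0,0,0,-1],[0,0,0,0,0,0,-1],[0,0,0,0,0,0,-1]]]'
python3 - <<'E'
from h import *
print(tcp().round(4)); a=save('scene','s3'); b=save('wrist','w3')
E
```

```text
clock: 8.02
position: [0.563, 0.2184, 0.222]
eef_rot: [[1.0, 0.022, -0.018], [0.022, -1.0, 0.001], [-0.018, -0.002, -1.0]]
force: [-0.0, -0.2, -3.4]
finger_gap: 0.225
gripper_force: 78.8
clock: 8.4
position: [0.5641, 0.2165, 0.2241]
eef_rot: [[1.0, 0.021, -0.014], [0.021, -1.0, 0.002], [-0.014, -0.002, -1.0]]
force: [0.2, 0.5, -3.4]
finger_gap: 0.226
gripper_force: 79.2
[[ 0.9997  0.0212 -0.0139  0.5641]
 [ 0.0212 -0.9998  0.0022  0.2165]
 [-0.0139 -0.0025 -0.9999  0.2241]
 [ 0.      0.      0.      1.    ]]
```

View pics/s3.png

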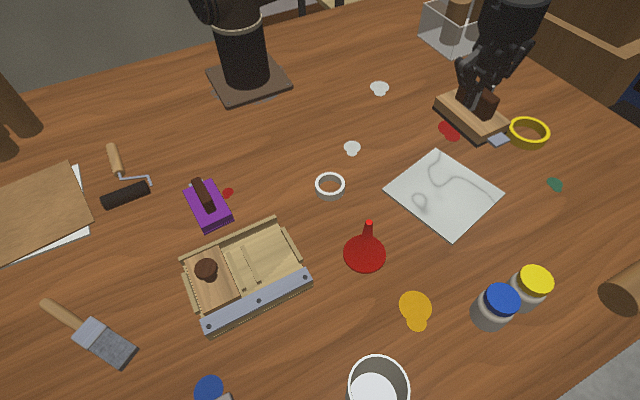

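The block is held roughly level above the slab. Correcting the remaining tilt and the 5 mm x offset, then descending. Contact is expected at TCP z of about 0.042.

```bash
python3 -m inch '[[[0.07,0,-0.6,0,-0.12,0,-1],[0.07,0,-0.7,0,0,0,-1],[0,0,-0.7,0,0,0,-1],[0,0,-0.7,0,0,0,-1],[0,0,-0.7,0,0,0,-1],[0,0,-0.5,0,0,0,-1],[0,0,-0.3,0,0,0,-1],[0,0,0,0,0,0,-1],[0,0,0,0,0,0,-1]]]'
python3 -m inch '[[[0,0,-0.1,0,0,0,-1],[0,0,-0.1,0,0,0,-1],[0,0,-0.06,0,0,0,-1],[0,0,-0.06,0,0,0,-1],[0,0,0,0,0,0,-1]]]'
```

```text
clock: 9.62
position: [0.5711, 0.2178, 0.0584]
eef_rot: [[1.0, 0.022, 0.005], [0.022, -1.0, 0.003], [0.005, -0.003, -1.0]]
force: [-0.1, 0.0, -4.0]
finger_gap: 0.22
gripper_force: 79.2
clock: 10.25
position: [0.5699, 0.2175, 0.0439]
eef_rot: [[1.0, 0.022, 0.002], [0.022, -1.0, 0.003], [0.002, -0.003, -1.0]]
force: [-0.4, 0.0, -4.0]
finger_gap: 0.224
gripper_force: 79.2
```

No contact yet. Moving down in 1 mm steps.

```bash
python3 -m inch '[[[0,0,-0.03,0,0,0,-1],[0,0,0,0,0,0,-1]]]' ; python3 -m inch '[[[0,0,-0.03,0,0,0,-1],[0,0,0,0,0,0,-1]]]'
```

```text
clock: 10.5
position: [0.5701, 0.2176, 0.0431]
eef_rot: [[1.0, 0.022, 0.002], [0.022, -1.0, 0.003], [0.002, -0.003, -1.0]]
force: [-0.2, 0.1, -4.2]
finger_gap: 0.224
gripper_force: 79.2
clock: 10.75
position: [0.5702, 0.2176, 0.0419]
eef_rot: [[1.0, 0.022, 0.002], [0.022, -1.0, 0.003], [0.003, -0.003, -1.0]]
force: [-1.2, 0.7, -3.2]
finger_gap: 0.224
gripper_force: 79.4
```

```bash
python3 -m inch '[[[0,0,-0.02,0,0,0,-1],[0,0,-0.02,0,0,0,-1],[0,0,0,0,0,0,-1]]]'
```

```text
clock: 11.12
position: [0.5703, 0.2176, 0.0417]
eef_rot: [[1.0, 0.022, 0.002], [0.022, -1.0, 0.003], [0.002, -0.003, -1.0]]
force: [-3.9, -1.5, 4.6]
finger_gap: 0.222
gripper_force: 80.7
```

The block is resting on the slab: the load has come off and there is about 8 N of contact. Releasing and retreating.

```bash
python3 -m inch '[[[0,0,0,0,0,0,1],[0,0,0,0,0,0,1],[0,0,0,0,0,0,1],[0,0,0,0,0,0,1],[0,0,0,0,0,0,1],[0,0,0,0,0,0,1]]]'
python3 -m inch '[[[0,0,0.4,0,0,0,1],[0,0,0.7,0,0,0,1],[0,0,0.8,0,0,0,1],[0,0,0.8,0,0,0,1],[0,0,0.8,0,0,0,1],[-0.5,0,0.5,0,0,0,1],[-0.5,0,0,0,0,0,1],[0,0,0,0,0,0,1],[0,0,0,0,0,0,1]]]'
python3 - <<'E'
from h import *
from m import rect
T=tcp(); im=save('wrist','w4').astype(int); s=save('scene','s4')
b=s[130:280,360:530]; a=cv2.resize(im.astype(np.uint8),(400,250)); b=cv2.resize(b,(283,250))
cv2.imwrite('pics/v4.png',np.hstack([a,b])[:,:,::-1])
E
```

```text
clock: 11.88
position: [0.5701, 0.2176, 0.0402]
eef_rot: [[1.0, 0.022, 0.002], [0.022, -1.0, 0.003], [0.002, -0.003, -1.0]]
force: [0.9, 0.3, 1.6]
finger_gap: 1.0
gripper_force: 0.0
clock: 13.0
position: [0.5306, 0.2175, 0.2007]
eef_rot: [[1.0, 0.022, 0.003], [0.022, -1.0, 0.003], [0.003, -0.003, -1.0]]
force: [0.6, -0.4, -0.3]
finger_gap: 0.999
gripper_force: 0.0
```

View pics/v4.png

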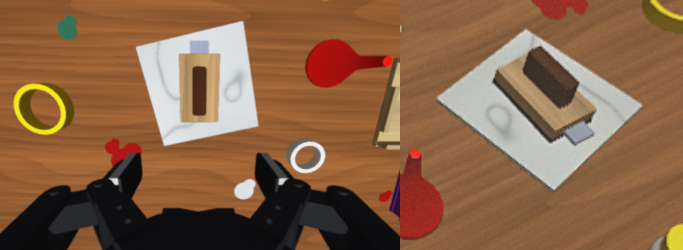

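The block lies flat in the middle of the slab: (199,88) in the wrist half of the picture, with the slab centred near (198,83). The gripper is clear, so I'm handing in.

```bash
python3 -c "
from station import job
print(job.sign_off())"
```

```text
the job is handed in; nothing more can be done
None
```

The bar-handled block was tilted out of the dock, set down gently and flat near the centre of the marble slab, and released; the knob block stayed in its bay and the job is handed in at about 13 s, though sign-off gave no verdict.

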